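# Drop a portion of walnuts into the pan with the plunger dispenser

### The job

Set the small dark pan on the worktop centrally under the spout of the nut dispenser, then press the dispenser's round plunger head fully down to its stop and hold it there for a moment until all three walnuts have dropped into the pan. Let the plunger spring back up, leave the pan standing under the spout with the walnuts in it, and do not disturb the other things on the worktop.

Things in the scene. Friction and masses are not known exactly. Their poses are not given: they have to be found in the camera images.
- pan: Small dark steel pan, round, 130 mm across the rim (112 mm at the foot), 45 mm high, wall 4 mm, 0.26 kg or so, standing loose on the worktop. Origin: centre of its underside; z up. A straight bar handle points along its own -x: 16 mm wide (y), 14 mm tall (29 to 43 mm above the worktop), from the wall out to 175 mm from the pan's centre.
- pan_grip (a point): Point in the middle of the pan's handle, where to grip it from above: 115 mm from the pan's centre along the pan's -x, 36 mm above its underside.
- dispenser: Nut dispenser, fixed. A steel column (48 mm across) on a 130 x 100 x 22 mm foot; along its own +y, 130 mm from the column, a clear square tube (46 mm outside, top at 230 mm) holds three walnuts over a gate and spout. The plunger on the column opens the gate late in its stroke. Origin: column axis, at the worktop; the foot reaches 45 mm from it towards the tube, so the pan fits beside it.
- spout (a point): Centre of the mouth of the dispenser's spout, 72 mm above the worktop, looking down; the walnuts fall straight from it.
- plunger_top (a point): Centre of the flat top of the plunger head, a dark round mushroom 48 mm across and 18 mm thick, the highest part of the dispenser, on the column's axis: 300 mm above the worktop when up, 276 mm at the stop. It moves with the plunger; the spring pushes up with 5 N at the top and 11 N at the stop.
- plunger (a joint): Plunger stroke in m: 0 up, 0.024 fully down at the stop.
- nut1 (a point): Centre of walnut 1 (33 mm across, 12 g), at first inside the clear tube of the dispenser.
- nut2 (a point): Centre of walnut 2 (33 mm across, 12 g), at first inside the clear tube of the dispenser.
- nut3 (a point): Centre of walnut 3 (33 mm across, 12 g), at first inside the clear tube of the dispenser.
- tart: Bystander: dark almond tart on a round wooden board 200 mm across, 42 mm high. Origin: centre of the underside.
- pear_bowl: Bystander: white bowl with two pears, 160 mm across, up to about 80 mm high. Origin: centre of the underside.
- bowl: Bystander: empty white bowl, 160 mm across, 60 mm high. Origin: centre of the underside.
- jar: Bystander: glass jar, 68 mm across, 110 mm high. Origin: centre of the underside.
- cup: Bystander: small white cup, 66 mm across, 65 mm high. Origin: centre of the underside.
- knife: Bystander: kitchen knife lying flat, 255 mm long along its x, 16 mm high, handle to its -x. Origin: near its middle, on the worktop.
- spoon: Bystander: wooden spoon lying along its x, 260 mm long. Origin: at its underside.
Not all that is in view belongs to the job. There is more than one size of the pan; the job needs the larger.

How it is judged:
By the outcome, as a careful person would: the job done as asked, in the order asked, and still so for the second after the job is handed in, with the robot touching nothing.
It also fails if it takes over 42 s, if anything falls off the work surface, if the arm or the gripper's body presses on something with over 40 N, if the wrist force passes 120 N, or if a joint passes its speed limit or range.

### The arm

A 6-joint arm with a two-finger parallel gripper is mounted at the origin on the work surface. World frame = base frame: x ahead of the robot, y to its left, z up, the work surface at z = 0. Lengths are in m, angles in rad, forces in N, time in s.
With the tool pointing down it reaches from about 0.35 to 0.85 m from the base axis. Payload 8.1 kg.
Tool frame: the origin (TCP) lies on the centre line of the jaws, within the pads' length; the fingertips stand 17 mm ahead of it and the grasp point (between the pads) lies 2 mm behind it; z points along the fingers, y is the line along which they close (so a half turn about z gives the same grasp; the last joint's range is limited). The gripper opens to 93 mm and grips with 3 to 60 N. Pads are 15 mm wide; open, the fingers measure 128 mm over their backs; the gripper's body (75 mm by 188 mm) begins 65 mm behind the grasp point.
Start: joints at [-1.424, 0.13, 1.488, -0, 1.523, -0.085], TCP at [0.138, -0.584, 0.236] pointing down, gripper open.
Joint ranges: [-2.96, 2.96], [-0.89, 2.26], [0.02, 2.5], [-1.34, 4.48], [0, 2.73], [-2.66, 2.66]. Speed limits (rad/s): [2.39, 2.39, 2.79, 3.14, 3.14, 3.14].

### API

Orientations are given as a rotation vector (axis times angle).
In Python, from plant import telemetry, viewer, order gives the robot as it stands.
- The arm moves only by the tool send_rows, never from a script. Its argument "plan" is a list that holds one entry, the list of rows, each a list of 5 numbers: the closure, from -1 (fully open) to 1 (shut), then the shift along the world's x, y, z normalised to -1 to 1, where 1 is 0.2 m, then the turn about the world's z normalised to -1 to 1, where 1 is 60 degrees. A call has 1 to 20 rows; each row is the pose to reach, as a shift and turn from the pose commanded when the call began; what a row does not reach only later rows make up. A row lasts 1/12 s, in which the tool goes at most 41.7 mm and 7.16 degrees, less where a joint would pass 70% of its speed; a pose out of reach is approached as far as the arm can. A call with a number of a shift or a turn outside -1 to 1 is refused whole. A call with a gripper value outside its range is refused whole. The fingers move at their own pace and stop on an object; "force" is the grip in N (left out, the last holds). Time passes only in rows, so rows that repeat a pose let the fingers close. It gives the time, the measured TCP pose, the force, the opening and the grip force at its end, in the units of the state.
- telemetry.read_state(): the state, without advancing time (a new reading comes with each control period).
- viewer.read_camera(name): name is "scene" or "top"; returns (picture, depth): 384x512x3 uint8, blue, green, red; 384x512 float32, m along the optical axis (not along the pixel's ray), 0 where there is no reading.
- viewer.calibration(name): a dict with "camera_matrix" (3x3 intrinsics, pixels), "extrinsics" (4x4, takes a point from camera to world coordinates). Camera axes: x right, y up, looking along -z (the intrinsics and any distortion apply to the point x, -y, -z); pixel columns grow to the right and rows downward; lengths in m; the calibration is good to about 2 mm. A picture is of the moment at which its call begins. calibration takes no time and is no camera call.
- order.close_job(): hands the job in; it is judged then, once.
The state is a dict: "t": time; "q": joint angles; "dq": joint speeds; "joint_torque": joint torques, N m; "tool_pos": TCP position; "orientation": TCP orientation; "force": force on the tool from outside, world axes, zero at the start; "wrist_torque": the same for the moment, N m; "opening": finger opening in m; "gripper_force": force on a finger pad.
Only numpy, scipy, OpenCV 4.12 (cv2) and the standard library are available. Lean on these libraries where they do the work, as an engineer would, in place of code of your own. Each camera call takes 0.05 s, during which the arm holds its last target. There are 200 camera calls.

## Working session

There is one attempt and no reset: what is moved stays moved. The work goes in short steps, Python scripts to look and compute and a tool call to move; the robot and the scene stay as the last step left them, time stands still between calls to the robot, and variables do not carry over. Pictures are saved under pics/ and viewed, at most 10 in all, crops included, and the job is handed in when it is done.

Besides the shell and the picture viewer there is one more tool, called after "Request:" as name(argument=value, ...) on one line, values as JSON. send_rows: Moves the arm, as the interface text tells. Scaled input: -1 to 1 covers 0.2 m each way for a shift and 60 degrees each way for a turn. Its arguments: {"type":"object","properties":{"plan":{"type":"array"},"force":{"type":"number"}},"required":["plan"]}

```bash
mkdir -p pics; cat > h.py <<'E'
import numpy as np,cv2
from plant import telemetry,viewer,order
def grab(n):
    im,d=viewer.read_camera(n);c=viewer.calibration(n)
    K=np.array(c["camera_matrix"]);E=np.array(c["extrinsics"])
    v,u=np.mgrid[:384,:512]
    P=np.stack([(u-K[0,2])/K[0,0]*d,-(v-K[1,2])/K[1,1]*d,-d,np.ones_like(d)],-1)@E.T
    P=P[...,:3];P[d==0]=np.nan
    return im,P,K,E
E
python3 - <<'E'
from h import *
for n in("top","scene"):
    im,P,K,E=grab(n);cv2.imwrite(f"pics/{n}0.png",cv2.resize(im,(768,576)) if n=="top" else im);np.save(n+"P.npy",P);cv2.imwrite(n+"raw.png",im)
    print(n,E[:3,3],viewer.calibration(n).keys())
s=telemetry.read_state();print(s)
E
```

```text
top [0.44158972 0.06492212 1.40448152] dict_keys(['camera_matrix', 'extrinsics'])
scene [1.28410174 0.72773804 1.06424295] dict_keys(['camera_matrix', 'extrinsics'])
{'t': 0.1, 'q': array([-1.42441633e+00,  1.31099730e-01,  1.48914360e+00,  3.78363060e-05,
        1.52297054e+00, -8.54029329e-02]), 'dq': array([-0.00216896, -0.00090606, -0.0014458 ,  0.00114688,  0.00086757,
        0.00084125]), 'joint_torque': array([ 1.74177476e-03, -5.61342359e+01, -4.93095767e+01,  7.71908741e-02,
        2.91979912e-02, -7.26333724e-05]), 'tool_pos': array([ 0.13779335, -0.58348678,  0.2346986 ]), 'orientation': array([-3.11890875e+00, -3.63078948e-01,  1.82852693e-05]), 'force': array([ 0.45522892, -0.09733551, -0.93362324]), 'wrist_torque': array([-0.06495118,  0.03269936,  0.02725435]), 'gripper_force': 0.0, 'opening': 0.09288190676474356}
```

View pics/top0.png

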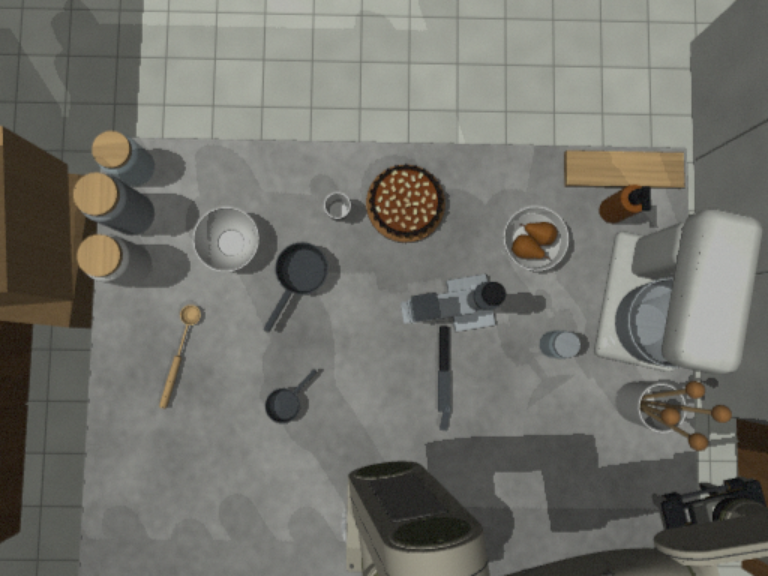

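View pics/scene0.png

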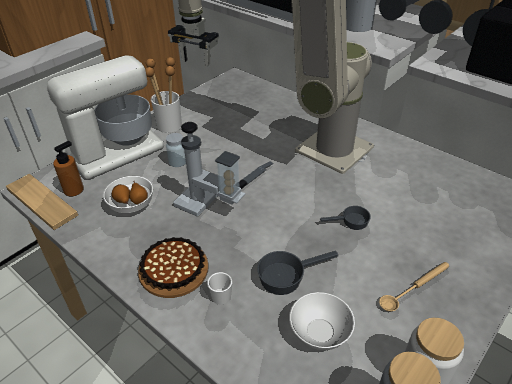

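The top view (768×576) shows the larger pan at (301,268) with its handle running to (268,328). The plunger head is at (490,293) and the tube at about (428,306). The knife lies at (444,380), the tart at (405,202) and the cup at (338,206). The smaller pan at (284,404) is not the one to use.

```bash
python3 - <<'E'
from h import *
P=np.load("topP.npy");im=cv2.imread("topraw.png");g=im.max(2)
def reg(u0,u1,v0,v1):
    m=np.zeros((384,512),bool);m[v0:v1,u0:u1]=1;return m
# plunger head
m=reg(300,350,180,215)&(P[...,2]>.285);q=P[m];c,r=cv2.minEnclosingCircle(q[:,:2].astype(np.float32));print("plunger",c,r,q[:,2].mean(),np.median(q,0))
pl=np.array(c)
for lo,hi in((.2,.26),(.12,.2),(.03,.12),(.012,.03)):
    q=P[reg(260,350,170,230)&(P[...,2]>lo)&(P[...,2]<hi)];print(lo,hi,len(q),q.mean(0),q.min(0),q.max(0))
q=P[reg(260,300,180,225)&(P[...,2]>.21)&(P[...,2]<.24)];rc=cv2.minAreaRect(q[:,:2].astype(np.float32));print("tube",rc,np.median(q[:,2]))
# pan
R=reg(172,222,155,225)
m=R&(P[...,2]>.02)&(P[...,2]<.06);q=P[m]
print("pan z",np.percentile(q[:,2],[1,50,99]))
rim=q[q[:,2]>.025][:,:2]
# circle fit: body points
u=np.argwhere(m);
from scipy.optimize import least_squares
c0=np.nanmean(P[170:188,193:209,:2],(0,1));
f=lambda c,s:s-c
c=c0
for _ in range(10):
    d=np.hypot(*(rim-c).T);s=rim[(d>.05)&(d<.068)]
    A=np.c_[2*s,np.ones(len(s))];x=np.linalg.lstsq(A,(s**2).sum(1),rcond=None)[0];c=x[:2]
print("pan",c0,c,np.sqrt(x[2]+c@c),len(s))
d=np.hypot(*(rim-c).T);h=rim[(d>.075)&(d<.2)];l=cv2.fitLine(h.astype(np.float32),cv2.DIST_L2,0,.01,.01).ravel();print("handle",l,len(h),d.max(),h.mean(0)-c)
# bystanders coarse
for n,(a,b) in dict(knifetip=(443,425),knifeend=(444,330),tart=(405,202),cup=(338,200),bowl=(226,240),jar=(565,345),pear=(536,238),small=(284,404)).items(): print(n,P[int(b/1.5),int(a/1.5)].round(3))
cr=cv2.resize(im[150:235,160:370],None,fx=3.7,fy=3.7,interpolation=2);cv2.imwrite("pics/c1.png",cr)
E
```

```text
plunger (0.5366594195365906, -0.18216785788536072) 0.024035124108195305 0.29787099834804287 [ 0.53511228 -0.18222838  0.29794833]
0.2 0.26 415 [ 0.5182691  -0.0888673   0.23332967] [ 0.48460693 -0.203487    0.20099591] [ 0.56405124 -0.02487496  0.2503617 ]
0.12 0.2 297 [ 0.52525445 -0.12947777  0.13207205] [ 0.48714266 -0.19180083  0.12000407] [ 0.55928915 -0.02874407  0.19977155]
0.03 0.12 265 [ 0.52979126 -0.11014646  0.10150536] [ 0.48224107 -0.31575297  0.03010672] [ 0.65242686 -0.01084815  0.11997134]
0.012 0.03 583 [ 0.52965471 -0.18646377  0.02033138] [ 0.43444586 -0.3202583   0.01209707] [ 0.65677026 -0.11195079  0.0297995 ]
tube ((0.5128875970840454, -0.05520891398191452), (0.053354233503341675, 0.05423373728990555), 10.135550498962402) 0.22880898418953022
pan z [0.02044702 0.04058048 0.05526937]
pan [0.61799344 0.23428118] [0.6117837 0.227959 ] 0.06093515573604882 227
handle [ 0.99969614 -0.0246498   0.50920767  0.2890808 ] 136 0.1741595160745088 [-0.102576    0.06112179]
knifetip [ 0.237 -0.122  0.004]
knifeend [ 0.468 -0.124  0.01 ]
tart [ 0.782 -0.022  0.046]
cup [0.788 0.145 0.022]
bowl [0.685 0.426 0.002]
jar [ 0.435 -0.388  0.106]
pear [ 0.695 -0.339  0.058]
small [0.282 0.269 0.002]
```

View pics/c1.png

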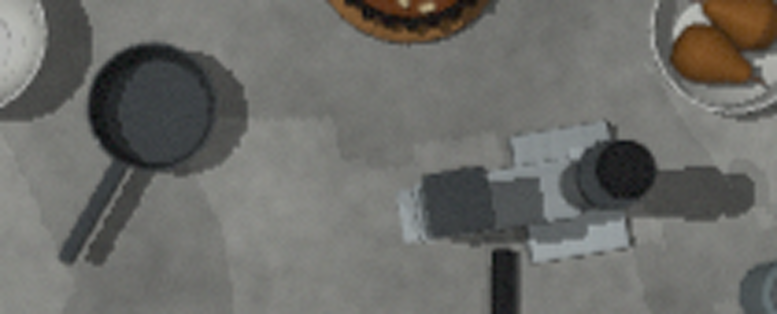

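```bash
cat >> h.py <<'E'
def at_z(uv,z,K,E):
    r=np.array([(uv[0]-K[0,2])/K[0,0],-(uv[1]-K[1,2])/K[1,1],-1.]);r=E[:3,:3]@r
    return (E[:3,3]+r*(z-E[2,3])/r[2])[:2]
E
python3 - <<'E'
from h import *
c=viewer.calibration("top");K=np.array(c["camera_matrix"]);E=np.array(c["extrinsics"])
P=np.load("topP.npy");im=cv2.imread("topraw.png")
o=lambda a,b:((a+.5)/3.7+160-.5,(b+.5)/3.7+150-.5)
pc=at_z(o(151.5,106.5),.045,K,E);print("pan px",pc)
for a in((89,107),(214,107),(151,43),(151,170)):print(np.hypot(*(at_z(o(*a),.045,K,E)-pc)))
e=at_z(o(68,260),.043,K,E);print("handle end",e,np.hypot(*(e-pc)),np.degrees(np.arctan2(*(e-pc)[::-1])))
r=P[...,:2]-pc;d=np.hypot(r[...,0],r[...,1]);an=np.degrees(np.arctan2(r[...,1],r[...,0]))
m=(d>.08)&(d<.17)&(P[...,2]>.025)&(P[...,2]<.055)&(abs(an-150)<25)
h=P[m][:,:2].astype(np.float32);l=cv2.fitLine(h,cv2.DIST_HUBER,0,.01,.01).ravel();a=np.degrees(np.arctan2(l[1],l[0]))
print(m.sum(),l,a,"perp offset of pan",(pc-l[2:])@[-l[1],l[0]])
E
```

```text
pan px [0.61306743 0.22903242]
0.061283867304229446
0.061371542576883605
0.0630990495713487
0.06262973031075997
handle end [0.46135349 0.30680895] 0.1704884319340589 152.85794149405822
119 [ 0.8763327  -0.48170632  0.5025741   0.28742704] -28.796902 perp offset of pan 0.0020522287333957015
```

Request:
send_rows(plan=[[[-1,0.1,0.1,0.4,0.1],[-1,0.3,0.4,0.7,0.3],[-1,0.65,0.95,0.7,0.8],[-1,0.65,0.95,0.7,0.8],[-1,0.65,0.95,0.7,0.8],[-1,0.65,0.95,0.7,0.8],[-1,0.65,0.95,0.7,0.8],[-1,0.65,0.95,0.7,0.8]]])

```text
t: 0.77
tool_pos: [0.271, -0.3906, 0.3792]
orientation: [2.69, 1.614, 0.003]
force: [-0.4, -0.1, 0.3]
opening: 0.093
gripper_force: 0.0
```

Request:
send_rows(plan=[[[-1,0.6,0.99,0,0.8],[-1,0.6,0.99,0,0.8],[-1,0.6,0.99,0,0.8],[-1,0.6,0.99,0,0.8],[-1,0.6,0.99,0,0.8],[-1,0.6,0.99,0,0.8],[-1,0.6,0.99,0,0.8]]])

```text
t: 1.35
tool_pos: [0.3895, -0.1925, 0.3752]
orientation: [-1.804, -2.571, -0.002]
force: [-0.2, 0.3, -0.3]
opening: 0.0932
gripper_force: 0.0
```

Request:
send_rows(plan=[[[-1,0.3,0.99,0,0.7],[-1,0.3,0.99,0,0.7],[-1,0.3,0.99,0,0.7],[-1,0.3,0.99,0,0.7],[-1,0.3,0.99,0,0.7],[-1,0.3,0.99,0,0.7],[-1,0.3,0.99,0,0.7]]])

```text
t: 1.93
tool_pos: [0.448, 0.004, 0.3748]
orientation: [-0.765, -3.046, 0.0]
force: [-0.2, -1.0, 0.0]
opening: 0.093
gripper_force: 0.0
```

Request:
send_rows(plan=[[[-1,0.16,0.7,0,0],[-1,0.16,0.7,0,0],[-1,0.16,0.7,0,0],[-1,0.16,0.7,0,0],[-1,0.16,0.7,0,0]]])

```text
t: 2.35
tool_pos: [0.4802, 0.1439, 0.3745]
orientation: [-0.783, -3.041, 0.0]
force: [0.5, -0.6, 0.4]
opening: 0.0932
gripper_force: 0.0
```

Request:
send_rows(plan=[[[-1,0.16,0.71,-0.8,0],[-1,0.16,0.71,-0.8,0],[-1,0.16,0.71,-0.8,0],[-1,0.16,0.71,-0.8,0],[-1,0.16,0.71,-0.8,0],[-1,0.16,0.71,-0.8,0],[-1,0.16,0.71,-0.8,0]]])

```text
t: 2.93
tool_pos: [0.5106, 0.2826, 0.2115]
orientation: [-0.782, -3.037, 0.007]
force: [0.6, -0.5, -0.2]
opening: 0.093
gripper_force: 0.0
```

```bash
python3 - <<'E'
from h import *
im,P,K,E=grab("top");cv2.imwrite("pics/t2.png",cv2.resize(im[120:260,130:350],None,fx=3.5,fy=3.5))
s=telemetry.read_state();print(s["t"],s["tool_pos"],s["orientation"],s["q"])
E
```

```text
2.9833 [0.51168666 0.28229621 0.21438653] [-0.78279724 -3.0403325   0.00423537] [ 4.16924678e-01  1.02078637e-01  1.55752241e+00 -8.17048529e-04
  1.48531265e+00 -6.49805191e-01]
```

View pics/t2.png

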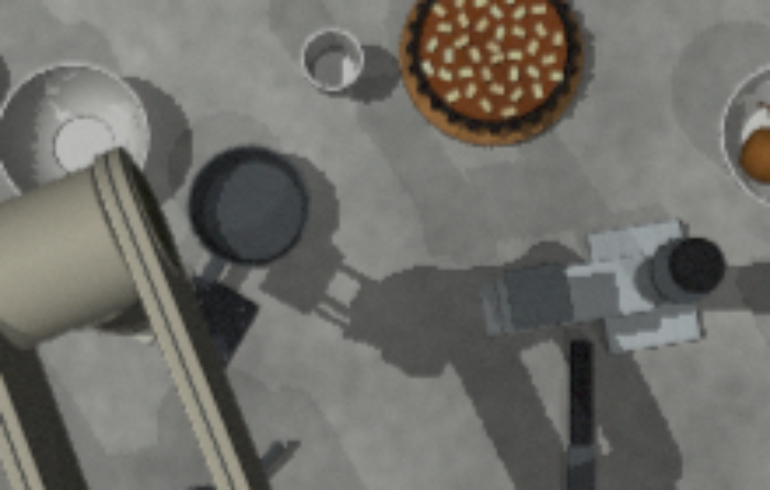

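The pan has not moved; its centre is at crop pixel (248,205). The gripper is over the handle, so I'll descend and grip.

Request:
send_rows(plan=[[[-1,0,0,-0.4,0],[-1,0,0,-0.4,0],[-1,0,0,-0.65,0],[-1,0,0,-0.65,0],[-1,0,0,-0.8,0],[-1,0,0,-0.85,0],[-1,0,0,-0.91,0],[-1,0,0,-0.91,0],[-1,0,0,-0.91,0]]])

```text
t: 3.73
tool_pos: [0.5128, 0.284, 0.0352]
orientation: [0.78, 3.042, 0.001]
force: [0.6, 0.3, 0.2]
opening: 0.093
gripper_force: 0.0
```

Request:
send_rows(plan=[[[0.7,0,0,0,0],[0.7,0,0,0,0],[0.7,0,0,0,0],[0.7,0,0,0,0],[1,0,0,0,0],[1,0,0,0,0],[1,0,0,0,0],[1,0,0,0,0],[1,0,0,0,0],[1,0,0,0,0]]], force=40)

```text
t: 4.57
tool_pos: [0.5118, 0.284, 0.0336]
orientation: [-0.779, -3.043, 0.0]
force: [0.1, -0.1, 0.4]
opening: 0.0307
gripper_force: 0.0
```

```bash
python3 - <<'E'
from h import *
im,P,K,E=grab("top");cv2.imwrite("pics/t3.png",cv2.resize(im[120:260,130:350],None,fx=3.5,fy=3.5))
s=telemetry.read_state();print(s["t"],s["tool_pos"],s["orientation"],s["opening"],s["gripper_force"],s["force"])
E
```

```text
4.6167 [0.51182012 0.2840619  0.03358551] [-7.79029242e-01 -3.04338051e+00  9.99484746e-05] 0.026980706511141792 0.0 [-0.01104903  0.05092254 -0.32689422]
```

View pics/t3.png

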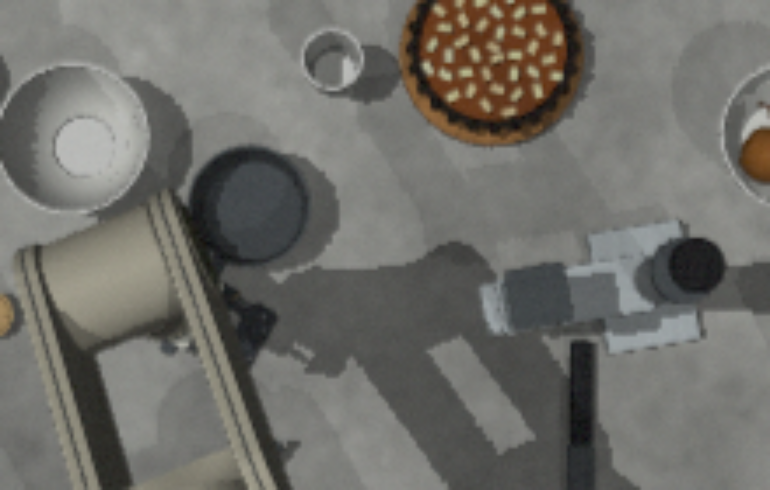

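The pan is still at (248,205) and the fingers are nearly closed. I'll finish the grip and check the pan again.

Request:
send_rows(plan=[[[1,0,0,0,0],[1,0,0,0,0],[1,0,0,0,0],[1,0,0,0,0],[1,0,0,0,0],[1,0,0,0,0]]])

```text
t: 5.12
tool_pos: [0.5118, 0.284, 0.0336]
orientation: [-0.779, -3.043, 0.0]
force: [0.6, 0.6, -0.7]
opening: 0.0153
gripper_force: 40.0
```

```bash
cat >> h.py <<'E'
def pan(im,K,E,guess,z=.045):
    # rim circle: guess = world xy; Hough on an upscaled crop
    p=np.linalg.inv(E)@[*guess,z,1];u=K[0,0]*p[0]/-p[2]+K[0,2];v=K[1,2]-K[1,1]*p[1]/-p[2]
    r=K[0,0]*.065/-p[2];x0,y0=int(u-1.7*r),int(v-1.7*r);S=6
    cr=cv2.resize(im[y0:int(v+1.7*r),x0:int(u+1.7*r)],None,fx=S,fy=S,interpolation=2)
    c=cv2.HoughCircles(cv2.cvtColor(cr,6),cv2.HOUGH_GRADIENT_ALT,1.5,500,param1=150,param2=.5,minRadius=int(.9*r*S),maxRadius=int(1.1*r*S))
    return None if c is None else (at_z(((c[0,0,0]+.5)/S-.5+x0,(c[0,0,1]+.5)/S-.5+y0),z,K,E),c[0,0,2]/S/r*.065)
E
python3 - <<'E'
from h import *
im,P,K,E=grab("top")
print(pan(im,K,E,(.613,.229)),pan(cv2.imread("topraw.png"),K,E,(.613,.229)))
s=telemetry.read_state();print(s["t"],s["tool_pos"],s["orientation"],s["opening"],s["gripper_force"],s["force"])
E
```

```text
(array([0.61335202, 0.23084706]), np.float64(0.06181586722452171)) (array([0.61243662, 0.23082437]), np.float64(0.06195183679628965))
5.1667 [0.51183866 0.28403818 0.03358057] [-7.79175900e-01 -3.04338700e+00  4.64592947e-06] 0.015660710413924927 40.000516176223755 [ 0.19519842  0.80591993 -1.2874651 ]
```

Request:
send_rows(plan=[[[1,-0.01,-0.03,0.01,0],[1,-0.03,-0.08,0.01,0],[1,-0.06,-0.16,0.01,0],[1,-0.09,-0.25,0.01,0],[1,-0.12,-0.34,0.01,0],[1,-0.15,-0.43,0.01,0],[1,-0.18,-0.52,0.01,0],[1,-0.21,-0.6,0.01,0],[1,-0.24,-0.67,0.01,0],[1,-0.25,-0.71,0.01,0],[1,-0.25,-0.71,0.01,0]]])

```text
t: 6.08
tool_pos: [0.4609, 0.1402, 0.0353]
orientation: [-0.782, -3.042, 0.001]
force: [-0.3, -0.3, -2.4]
opening: 0.016
gripper_force: 40.0
```

```bash
python3 - <<'E'
from h import *
im,P,K,E=grab("top");cv2.imwrite("pics/t4.png",cv2.resize(im[120:260,130:350],None,fx=3.5,fy=3.5))
s=telemetry.read_state();print(s["t"],s["tool_pos"],s["orientation"],s["opening"],s["gripper_force"],s["force"])
print(pan(im,K,E,(.562,.087)),"expect",s["tool_pos"][:2]+[.1009,-.0552])
E
```

```text
6.1333 [0.46148817 0.14119363 0.03556283] [-7.81718626e-01 -3.04256497e+00  1.92298818e-04] 0.015766028048658728 39.9959135055542 [ 0.68945613  0.58853127 -1.6823088 ]
None expect [0.56238817 0.08599363]
```

View pics/t4.png

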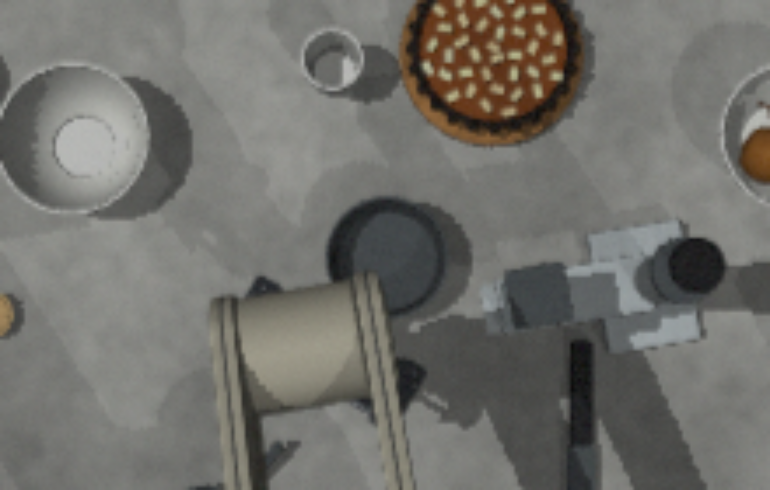

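The pan is following rigidly, with its rim centre near (388,256) and the dispenser spout near (525,297). Next is the second half of the slide.

Request:
send_rows(plan=[[[1,-0.01,-0.03,0,0],[1,-0.03,-0.08,0,0],[1,-0.06,-0.16,0,0],[1,-0.09,-0.25,0,0],[1,-0.12,-0.34,0,0],[1,-0.15,-0.43,0,0],[1,-0.18,-0.52,0,0],[1,-0.21,-0.59,0,0],[1,-0.23,-0.64,0,0],[1,-0.24,-0.68,0,0],[1,-0.25,-0.7,-0.01,0],[1,-0.25,-0.7,-0.01,0],[1,-0.25,-0.7,-0.01,0]]])

```text
t: 7.22
tool_pos: [0.4122, 0.0021, 0.0338]
orientation: [0.78, 3.043, 0.0]
force: [0.9, -0.6, -0.7]
opening: 0.0156
gripper_force: 40.0
```

Request:
send_rows(plan=[[[0.6,0,0,0,0],[0.2,0,0,0,0],[-0.2,0,0,0,0],[-0.2,0,0,0,0],[-0.2,0,0,0,0],[-0.2,0,0,0,0],[-0.2,0,0,0,0]]])

```text
t: 7.8
tool_pos: [0.4119, 0.0021, 0.0337]
orientation: [0.779, 3.043, 0.0]
force: [-0.1, -0.4, 0.2]
opening: 0.0532
gripper_force: 0.0
```

```bash
python3 - <<'E'
from h import *
s=telemetry.read_state();print(s["t"],s["tool_pos"],s["orientation"],s["opening"],s["gripper_force"],s["force"])
E
```

```text
7.8 [0.41190402 0.00210606 0.03365845] [7.78911839e-01 3.04344465e+00 1.55657225e-05] 0.053229822530705476 0.0 [-0.08566047 -0.41794769  0.16196485]
```

Request:
send_rows(plan=[[[-0.2,0,0,0.2,0],[-0.2,0,0,0.99,0],[-0.2,0,0,0.99,0],[-0.2,0,0,0.99,0],[-0.2,0,0,0.99,0],[-0.2,0,0,0.99,0]]])

```text
t: 8.3
tool_pos: [0.4154, 0.0016, 0.2399]
orientation: [0.776, 3.032, 0.003]
force: [1.3, -0.6, -0.9]
opening: 0.0558
gripper_force: 0.0
```

Request:
send_rows(plan=[[[1,0,0,0.75,0],[1,0,0,0.75,0],[1,0,0,0.75,0],[1,0,-0.2,0.75,0],[1,0,-1,0.75,0],[1,0,-1,0.75,0],[1,0,-1,0.75,0],[1,0,-1,0.75,0],[1,0,-1,0.75,0]]])

```text
t: 9.05
tool_pos: [0.4108, -0.2038, 0.3804]
orientation: [-0.788, -3.04, 0.003]
force: [0.3, 0.1, 0.5]
opening: 0.0022
gripper_force: 0.0
```

```bash
python3 - <<'E'
from h import *
s=telemetry.read_state();print(s["t"],s["tool_pos"],s["opening"],s["q"])
a,P,K,E=grab("top");b,Q,K2,E2=grab("scene")
A=cv2.resize(a[150:240,200:350],None,fx=4,fy=4,interpolation=2);B=cv2.resize(b[120:250,150:310],(600,488),interpolation=2)[:230+200]
cv2.imwrite("pics/t5.png",A);cv2.imwrite("pics/s5.png",B);np.save("topP2.npy",P);cv2.imwrite("topraw2.png",a);cv2.imwrite("sceneraw2.png",b)
E
```

```text
9.05 [ 0.41081314 -0.20377733  0.38037386] 0.00222202848672342 [-0.57053384 -0.26513382  1.60531125 -0.00236307  1.80227188 -1.63486088]
```

View pics/t5.png

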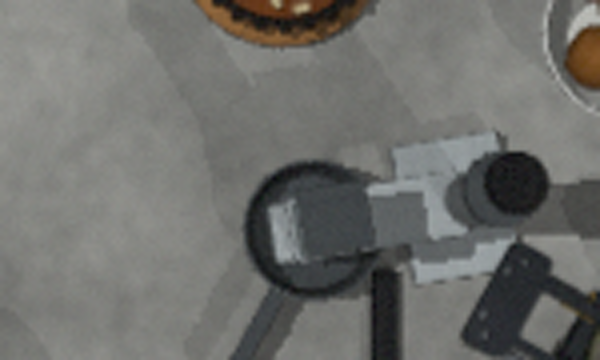

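View pics/s5.png

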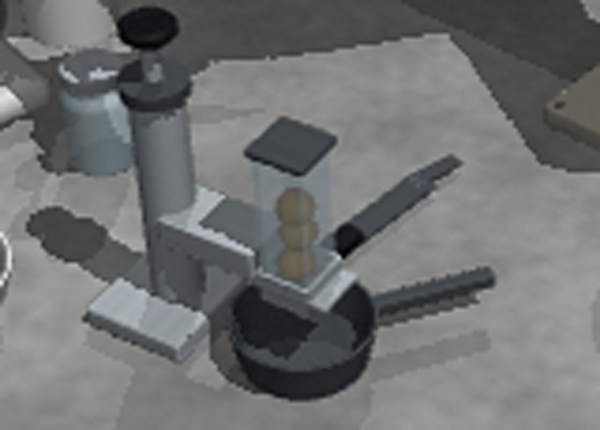

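The top crop shows the pan rim spanning (246..~382, 161..298), with its centre near (314,229.5) under the tube and the knife end clear of it. The scene crop shows the nuts in the tube over the pan. Now I'll check how well it is centred.

```bash
python3 - <<'E'
from h import *
c=viewer.calibration("top");K=np.array(c["camera_matrix"]);E=np.array(c["extrinsics"])
im=cv2.imread("topraw2.png");o=lambda a,b:((a+.5)/4+200-.5,(b+.5)/4+150-.5)
for p in((246,229),(314,161),(314,298),(266,182),(266,278),(282,288)):print(at_z(o(*p),.045,K,E))
pts=np.array([at_z(o(*p),.045,K,E) for p in((246,229),(314,161),(314,298),(270,177),(268,280))])
x=np.linalg.lstsq(np.c_[2*pts,np.ones(5)],(pts**2).sum(1),rcond=None)[0];print("pan",x[:2],np.sqrt(x[2]+x[:2]@x[:2]))
print(pan(im,K,E,(.5125,-.054)))
P=np.load("topP2.npy");q=P[180:225,260:300].reshape(-1,3);q=q[(q[:,2]>.215)&(q[:,2]<.24)];print("tube",cv2.minAreaRect(q[:,:2].astype(np.float32)),np.median(q,0))
t=np.array([at_z(o(*p),.23,K,E) for p in((298,187),(364,183),(375,250),(306,258))]);print("lid",t.mean(0),t)
print("plunger",at_z(o(515,182),.3,K,E))
E
```

```text
[0.51275255 0.0075132 ]
[ 0.5755887 -0.0536416]
[ 0.45129476 -0.05466267]
[ 0.55575036 -0.0101547 ]
[ 0.46870213 -0.01109212]
[ 0.45989238 -0.02565131]
pan [ 0.51338664 -0.05452655] 0.06218489668856801
None
tube ((0.5128526091575623, -0.05563822761178017), (0.05319270119071007, 0.0544840544462204), 9.967206001281738) [ 0.51306914 -0.05598311  0.2288297 ]
lid [ 0.51161518 -0.05495371] [[ 0.53666285 -0.02510681]
 [ 0.54060604 -0.07696068]
 [ 0.48811888 -0.08587541]
 [ 0.48107297 -0.03187194]]
plunger [ 0.53715806 -0.18036354]
```

The pan is centred to within about 1–2 mm: pan (0.513,−0.0545) against tube (0.512,−0.055). Next I'll go above the plunger with the fingers closed.

Request:
send_rows(plan=[[[1,0.62,0.08,0,0],[1,0.62,0.08,0,0],[1,0.62,0.08,0,0],[1,0.62,0.08,-0.2,0],[1,0.62,0.08,-0.2,0],[1,0.62,0.08,-0.2,0],[1,0.62,0.08,-0.2,0]]])

```text
t: 9.73
tool_pos: [0.5355, -0.181, 0.3431]
orientation: [0.777, 3.043, -0.0]
force: [-0.5, -0.1, 1.0]
opening: 0.0005
gripper_force: 0.0
```

Request:
send_rows(plan=[[[1,0,0,-0.06,0],[1,0,0,-0.1,0],[1,0,0,-0.13,0],[1,0,0,-0.16,0],[1,0,0,-0.19,0],[1,0,0,-0.21,0],[1,0,0,-0.21,0],[1,0,0,-0.21,0]]])

```text
t: 10.4
tool_pos: [0.5357, -0.1822, 0.3011]
orientation: [0.779, 3.041, -0.0]
force: [-3.3, 2.0, 9.9]
opening: 0.0006
gripper_force: 4.1
```

Request:
send_rows(plan=[[[1,0,0,-0.02,0],[1,0,0,-0.035,0],[1,0,0,-0.042,0],[1,0,0,-0.042,0]]])

```text
t: 10.73
tool_pos: [0.5358, -0.1822, 0.2934]
orientation: [0.779, 3.041, -0.001]
force: [-4.0, 1.4, 10.5]
opening: 0.0004
gripper_force: 5.2
```

Request:
send_rows(plan=[[[1,0,0,-0.006,0],[1,0,0,-0.01,0],[1,0,0,-0.01,0],[1,0,0,-0.01,0]]])

```text
t: 11.07
tool_pos: [0.5358, -0.1822, 0.2932]
orientation: [0.779, 3.04, -0.001]
force: [-8.0, 3.3, 18.8]
opening: 0.0006
gripper_force: 9.6
```

The force rose to 19 N with no further travel, so the plunger is at its stop. I'll hold it there and look.

Request:
send_rows(plan=[[[1,0,0,0,0],[1,0,0,0,0],[1,0,0,0,0],[1,0,0,0,0],[1,0,0,0,0],[1,0,0,0,0],[1,0,0,0,0],[1,0,0,0,0],[1,0,0,0,0],[1,0,0,0,0],[1,0,0,0,0],[1,0,0,0,0],[1,0,0,0,0],[1,0,0,0,0],[1,0,0,0,0],[1,0,0,0,0],[1,0,0,0,0],[1,0,0,0,0],[1,0,0,0,0],[1,0,0,0,0]]])

```text
t: 12.73
tool_pos: [0.5358, -0.1822, 0.2932]
orientation: [0.779, 3.04, -0.001]
force: [-8.7, 3.9, 18.6]
opening: 0.0004
gripper_force: 9.6
```

```bash
python3 - <<'E'
from h import *
b,Q,K2,E2=grab("scene");cv2.imwrite("pics/s6.png",cv2.resize(b[110:250,150:310],(640,560),interpolation=2))
E
```

```text
(no output)
```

View pics/s6.png

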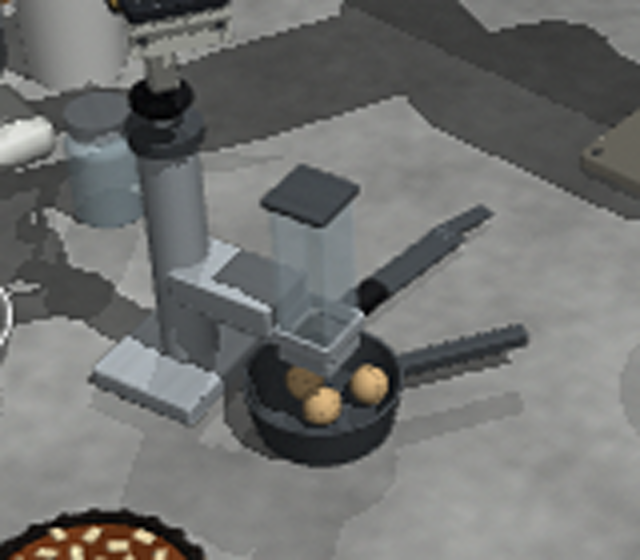

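All three walnuts are in the pan, at (302,380), (322,405) and (370,384), and the tube is empty. I'll release the plunger straight up and back off.

Request:
send_rows(plan=[[[1,0,0,0.04,0],[1,0,0,0.08,0],[1,0,0,0.13,0],[1,0,0,0.2,0],[1,0,0,0.3,0],[1,0,0,0.45,0],[1,0,0,0.45,0],[1,-0.3,-0.2,0.45,0],[1,-0.5,-0.5,0.45,0],[1,-0.5,-0.5,0.45,0],[1,-0.5,-0.5,0.45,0],[1,-0.5,-0.5,0.45,0],[1,-0.5,-0.5,0.45,0],[1,-0.5,-0.5,0.45,0]]])

```text
t: 13.95
tool_pos: [0.4362, -0.2815, 0.3792]
orientation: [0.779, 3.043, 0.001]
force: [0.5, -1.4, 0.1]
opening: 0.0003
gripper_force: 0.0
```

```bash
python3 - <<'E'
from h import *
a,P,K,E=grab("top");b,Q,K2,E2=grab("scene");cv2.imwrite("pics/f7.png",np.hstack([cv2.resize(a[90:290,60:400],(400,235)),cv2.resize(b[90:320,110:430],(400,235))]))
q=P[180:215,300:350].reshape(-1,3);q=q[(q[:,2]>.26)&(q[:,2]<.31)];print(np.median(q,0),telemetry.read_state()["tool_pos"])
E
```

```text
[ 0.53508064 -0.18206916  0.29840856] [ 0.43656906 -0.28103646  0.37913493]
```

View pics/f7.png

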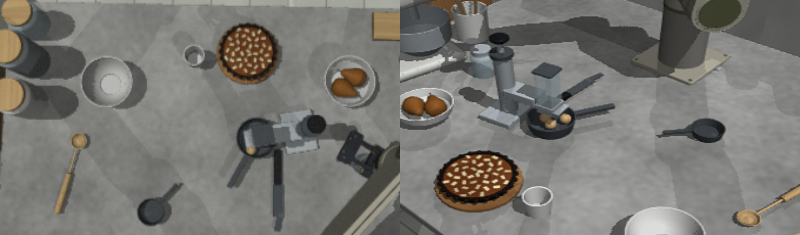

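The plunger is back up at about 0.30 m. The pan with the nuts stands under the spout at (256,138) in the left half, the other items haven't moved, and the robot is clear.

```bash
python3 -c "
from plant import order;print(order.close_job())"
```

```text
the job is handed in; nothing more can be done
None
```

The job is handed in: the larger pan stands centred under the spout to within about 2 mm with all three walnuts in it, the plunger is back up, and nothing else on the worktop was moved.

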